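# Hang the cleaned upper impression tray up to dry on its S-hook

### The arm

A 6-joint arm with a two-finger parallel gripper is mounted at the origin on a cart in front of the work surface, level with it; the furniture and walls round the work are solid. World frame = base frame: x ahead of the robot, y to its left, z up, the work surface at z = 0. Lengths are in mm, angles in degrees, forces in N, time in s.
With the tool pointing down it reaches from about 350 to 850 mm from the base axis. Payload 8.1 kg.
Tool frame: the origin (TCP) lies at the centre of the arm's flange, where the gripper is bolted on; the fingertips stand 173 mm ahead of it and the grasp point (between the pads) lies 155 mm ahead of it; z points along the fingers, y is the line along which they close (so a half turn about z gives the same grasp; the last joint's range is limited). The gripper opens to 85 mm and grips with 20 to 120 N. Pads are 22 mm wide; open, the fingers measure 114 mm over their backs; the gripper's body (76 mm by 85 mm) begins 54 mm behind the grasp point. The pads swing forward as they close: fully open they stand 13 mm farther back than shut.
Start: joints at [-74.164, 7.471, 85.268, -0, 87.261, -4.893], TCP at [212.395, -561.155, 404.692] pointing down, gripper open.
Joint ranges: [-169.43, 169.43], [-51.17, 129.36], [1.28, 143.12], [-76.62, 256.62], [0, 156.53], [-152.29, 152.29]. Speed limits (degrees/s): [136.94, 136.94, 159.86, 180, 180, 180].

### API

Orientations are given as [roll, pitch, yaw] about the fixed x, y, z axes, in that order (R = Rz(yaw) Ry(pitch) Rx(roll)).
In Python, from bench import * gives the robot as it stands.
- The arm moves only by the shell command python3 -m jog 'ROWS' [FORCE]. ROWS is text: rows parted by semicolons, each of 7 numbers parted by spaces: the shift along the tool's x, y, z scaled (see below), then the turn, a rotation vector about the tool's x, y, z scaled (see below), then the closure, from -1 (fully open) to 1 (shut). In form: tx ty tz wx wy wz hand; .... A call has 1 to 5 rows; each row shifts and turns the commanded pose from where the row before left it, along the tool's axes as they then stand; what a row does not reach is not made up. The controller multiplies each number of a shift by 0.1 m and each number of a turn by 60 degrees. A row lasts 1/8 s, in which the tool goes at most 62.5 mm and 10.7 degrees, less where a joint would pass 70% of its speed; a pose out of reach is approached as far as the arm can. A call with a number of a shift or a turn outside -1 to 1 is refused whole. A call with a gripper value outside its range is refused whole. The fingers move at their own pace and stop on an object; FORCE is the grip in N (left out, the last holds). Time passes only in rows, so rows that do not move let the fingers close. It gives the time, the measured TCP pose, the force, the opening and the grip force at its end, in the units of the state.
- sense(): the state, without advancing time (a new reading comes with each control period).
- snapshot(name): name is "scene" or "top" or "wrist"; returns a dict with "img" (400x640x3 uint8, red, green, blue), "fx", "fy", "cx", "cy" (pixels), "extrinsics" (4x4, takes a point from camera to world coordinates). Camera axes: x right, y down, z forward; pixel columns grow to the right and rows downward; lengths in mm; the calibration is good to about 2 mm. A picture is of the moment at which its call begins. There is no depth.
- hand_in(): hands the job in; it is judged then, once.
The state is a dict: "time": time; "joint_pos": joint angles; "qd": joint speeds; "joint_efforts": joint torques, N m; "tool_pos": TCP position; "tcp_rot": TCP orientation; "ft_force": force on the tool from outside, world axes, zero at the start; "wrist_torque": the same for the moment, N m; "finger_gap": finger opening in mm; "grip_force": force on a finger pad.
Only numpy, scipy, OpenCV 4.12 (cv2) and the standard library are available. Lean on these libraries where they do the work, as an engineer would, in place of code of your own. Each camera call takes 0.05 s, during which the arm holds its last target. There are 200 camera calls.

### The job

Take the S-hook from the drying rail, work its lower end through the small hole in the handle of the upper impression tray (the one with the closed palate) standing in the drainer, draw the tray out on the hook, and hang the hook with the tray back on the rail. The tray is clean and its handle is soft: never touch the tray with the gripper, feel for the hole gently, and do not disturb the lower tray or the things round about.

Things in the scene. Friction and masses are not known exactly. Their poses are not given: they have to be found in the camera images.
- hook: S-hook, 4 mm wire, with a grey grip sleeve; starts on the rail's bar. Origin: underside of the upper crook, where it rides on the bar. x: away from the robot side; y: along the bar; z up. Sleeve 11x9x36 mm (9 across y), centred (-21,0,-43) mm; crook 20 mm wide, its free end at (16,0,-27). Below the sleeve the wire crosses to x=23, z=-88, runs down to z=-135 and bends into the bowl. Weighs 50 g.
- hook_bowl (a point): inside of the lower bowl, where the load hangs: (14,0,-142) mm in the hook's frame; the wire below it is 4 mm thick, centre line radius of the bowl 9 mm
- hook_tip (a point): centre of the round free end of the lower bend, (-2.5,0,-132.9) mm in the hook's frame, radius 2 mm; the last 14 mm are straight and rise at 40 degrees towards -x
- rail: fixed drying rail: bent steel tube on a foot 70x260x8 mm. Origin: centre of the foot's underside. The bar, 10 mm thick, runs along y with its axis 290 mm up, straight from y=-100 to 100 mm. The hook starts with its sleeve on the bar's -x side.
- tray_upper: upper impression tray, closed palate, standing handle up; 18 (x) x 64 (y) x 62 mm, open to -x, 85 g. Origin: centre of lower edge. Soft flat handle, 18 wide, 2.5 thick, in a socket (24x6, 21 high); bends at (10.5,0,62) mm by 8 to 26 deg from z to +x (unreported). 7 mm hole on its centre line, 34 to 57 mm along from the bend, depending on how far it is pushed in (unreported); ends 9 mm past hole.
- tray_lower: lower impression tray: the same size but its middle is open (horseshoe), handle bent back 17 degrees, hole 45.5 mm from the bend; stands in the other bay and stays there
- drainer: wire drainer screwed to the worktop: drip pan 66 (x) x 180 (y) mm, floor 3 mm thick; bars 4 mm thick along y at x = +-12 mm, 13 and 47 mm up, hold the trays (18 thick in 20 mm, so they rock a little). Bays centred at y = +-40 mm; either tray may be in either. Origin: centre of the underside.
- bowl: green plaster bowl, 111 mm wide, 65 high, a bystander
- bottle: white bottle, 48 mm wide, 134 high, a bystander
- plaster_spatula: plaster spatula lying flat, 192 mm long, a bystander

How it is judged:
By the outcome, as a careful person would: the job done as asked, in the order asked, and still so for the second after the job is handed in, with the robot touching nothing.
It also fails if it takes over 72 s, if anything falls off the work surface, if the arm or the gripper's body presses on something with over 40 N, if the wrist force passes 120 N, or if a joint passes its speed limit or range.

## Working session

There is one attempt and no reset: what is moved stays moved. The work goes in short steps, Python scripts to look and compute and a shell command to move; the robot and the scene stay as the last step left them, time stands still between calls to the robot, and variables do not carry over. Pictures are saved under pics/ and viewed, at most 10 in all, crops included, and the job is handed in when it is done.

```bash
ls; mkdir -p pics
python3 - <<'E'
from bench import *
import cv2,numpy as np
print(sense())
for n in("scene","top"):
    s=snapshot(n);cv2.imwrite(f"pics/{n}0.png",s["img"][:,:,::-1]);print(n,s["fx"],s["fy"],s["cx"],s["cy"],np.round(s["extrinsics"],4).tolist())
a=cv2.imread("pics/scene0.png");b=cv2.imread("pics/top0.png")
E
```

```text
pics
{'time': 0.0, 'joint_pos': array([-7.41646796e+01,  7.51603540e+00,  8.53297034e+01,  3.40052031e-04,
        8.72615094e+01, -4.89427295e+00]), 'qd': array([ 0.00077622, -0.09688452, -0.00353856, -0.06395923, -0.08406648,
        0.03268013]), 'joint_efforts': array([ 8.79366962e-04, -5.69396281e+01, -5.00546765e+01, -3.58782481e-04,
        1.47577445e-02, -4.00031837e-06]), 'tool_pos': array([ 212.32189417, -560.93102718,  403.63039823]), 'tcp_rot': array([-1.79893172e+02, -9.48851520e-03,  2.07295680e+01]), 'ft_force': array([ 0.49121532, -0.56537847,  0.42849992]), 'wrist_torque': array([-0.04403167, -0.00924611, -0.00091283]), 'grip_force': 0.0, 'finger_gap': 85.62854587462608}
scene 471.3417163675936 471.3417163675936 318.48515131126686 208.58268381358394 [[-0.6144, -0.3957, 0.6826, -315.0601], [-0.7887, 0.3341, -0.5162, 740.017], [-0.0238, -0.8555, -0.5173, 850.5104], [0.0, 0.0, 0.0, 1.0]]
top 379.0153674389247 379.0153674389247 320.96924983008796 202.44947465744613 [[-0.028, -0.9921, 0.1222, 437.5783], [-0.9991, 0.024, -0.034, 91.995], [0.0308, -0.123, -0.9919, 1147.3849], [0.0, 0.0, 0.0, 1.0]]
```

View pics/scene0.png

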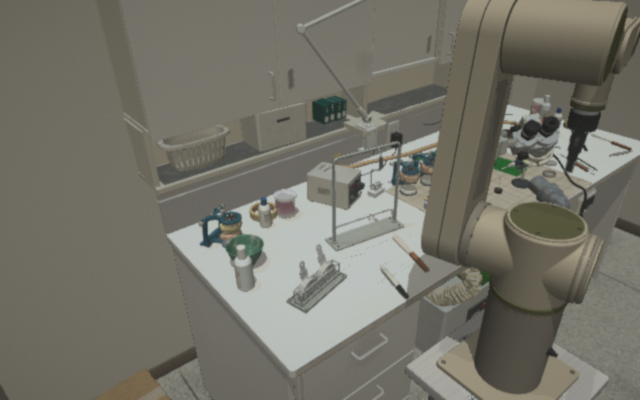

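View pics/top0.png

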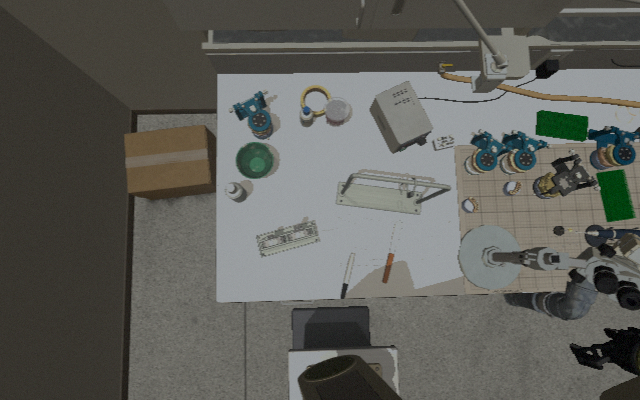

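Scene: rail at around (365,195), drainer at (318,285). Top: rail foot at (380,193), drainer at (288,237), bowl (255,160), bottle (234,190). I'll zoom in on both.

Run:
```python
import cv2,numpy as np
a=cv2.imread("pics/scene0.png")[130:315,280:410];b=cv2.imread("pics/top0.png")[165:265,250:460]
a=cv2.resize(a,None,fx=3.2,fy=3.2,interpolation=2);b=cv2.resize(b,None,fx=3.8,fy=3.8,interpolation=2)
cv2.imwrite("pics/a1.png",a);cv2.imwrite("pics/b1.png",b)
```

```text
(no output)
```

View pics/a1.png

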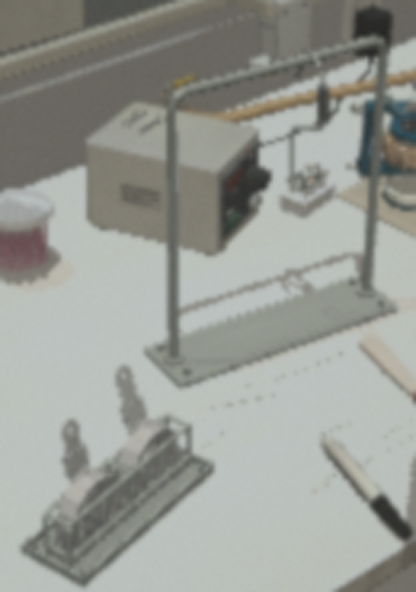

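View pics/b1.png

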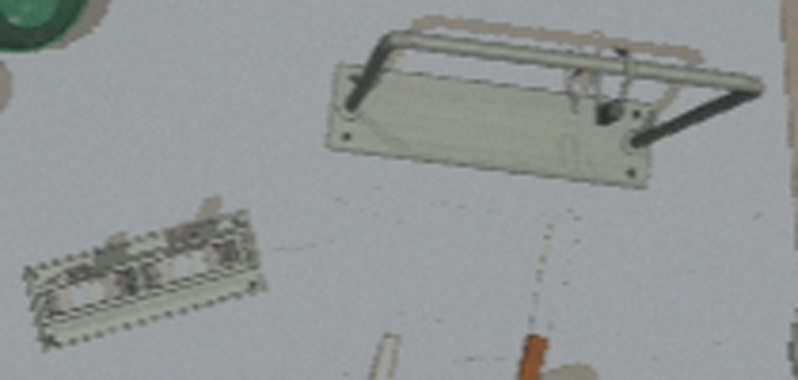

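Hook: scene crop (322,100), on the bar toward its -y end; top crop crook (622,55), sleeve (610,112). Drainer corners are clear in the top crop; the handle discs sit at scene crop (70,430) and (124,372). Next I compute the frames.

```bash
cat > h.py <<'E'
from bench import *
import cv2,numpy as np
from scipy.spatial.transform import Rotation as R
def ray(s,u,v):
    E=np.array(s["extrinsics"]);d=E[:3,:3]@np.array([(u-s["cx"])/s["fx"],(v-s["cy"])/s["fy"],1]);return E[:3,3],d/np.linalg.norm(d)
def onz(s,u,v,z):
    o,d=ray(s,u,v);return o+d*(z-o[2])/d[2]
def two(r1,r2):
    (o1,d1),(o2,d2)=r1,r2
    A=np.array([d1,-d2]).T;t=np.linalg.lstsq(A,o2-o1,rcond=None)[0]
    p,q=o1+d1*t[0],o2+d2*t[1];return (p+q)/2,np.linalg.norm(p-q)
def proj(s,P):
    E=np.array(s["extrinsics"]);c=E[:3,:3].T@(np.asarray(P,float)-E[:3,3]);return np.array([s["fx"]*c[0]/c[2]+s["cx"],s["fy"]*c[1]/c[2]+s["cy"]])
E
python3 - <<'E'
from h import *
np.set_printoptions(precision=1,suppress=True)
T=snapshot("top");S=snapshot("scene")
t=lambda x,y:(250+x/3.8,165+y/3.8)
s=lambda x,y:(280+x/3.2,130+y/3.2)
F=np.array([onz(T,*t(*p),8) for p in [(338,63),(655,102),(647,188),(328,148)]]);print("foot",F[:,:2],F.mean(0))
D=np.array([onz(T,*t(*p),3) for p in [(25,265),(245,212),(265,290),(45,348)]]);print("drain",D[:,:2],D.mean(0))
for Q in(F,D):
    e=Q[0]-Q[1]+Q[3]-Q[2];print(np.degrees(np.arctan2(e[1],e[0]))-90,np.linalg.norm(e)/2)
Fs=[onz(S,*s(*p),8) for p in [(148,350),(183,384),(395,308)]];print("footS",np.array(Fs))
Ds=[onz(S,*s(*p),3) for p in [(25,548),(85,583),(213,465)]];print("drS",np.array(Ds))
print("bar ends",onz(T,*t(395,38),290),onz(T,*t(755,85),290))
print("barS",onz(S,*s(172,92),290),onz(S,*s(380,42),290))
print("sleeve",two(ray(T,*t(610,112)),ray(S,*s(322,100))))
print("crook",onz(T,*t(622,55),295))
for p in[(70,430),(124,372)]: print("handle",[onz(S,*s(*p),z) for z in(100,115)])
E
```

```text
foot [[ 640.8   -3.8]
 [ 603.2 -259. ]
 [ 533.7 -248.3]
 [ 572.2    6.5]] [ 587.5 -126.2    8. ]
drain [[485.8 248.5]
 [523.2  74. ]
 [461.   59.8]
 [420.5 233.4]] [472.6 153.9   3. ]
-8.49406359282645 257.81927571280585
12.607201910337778 178.34485188152158
footS [[ 634.8   -5.2    8. ]
 [ 570.1    4.4    8. ]
 [ 532.6 -242.7    8. ]]
drS [[484.  245.4   3. ]
 [419.9 231.6   3. ]
 [466.5  56.7   3. ]]
bar ends [605.1 -15.3 290. ] [ 571.2 -234.3  290. ]
barS [608.4 -16.3 290. ] [ 566.3 -230.3  290. ]
sleeve (array([ 561.4, -153.4,  256.7]), np.float64(0.16363746341139587))
crook [ 590.7 -152.2  295. ]
handle [array([483.7, 194.7, 100. ]), array([467.7, 205.6, 115. ])]
handle [array([518.7, 112.2, 100. ]), array([502.1, 124.8, 115. ])]
```

```bash
cat >> h.py <<'E'
def pose():
    s=sense();return np.array(s["tool_pos"]),R.from_euler("xyz",s["tcp_rot"],degrees=True)
def tool(yaw,tilt): # tool x towards world yaw, z down tilted forward by tilt
    return R.from_euler("z",yaw,degrees=True)*R.from_euler("y",-tilt,degrees=True)*R.from_euler("x",180,degrees=True)
def plan(P,Q,n=None,p=None,q=None):
    """rows from the pose to P,Q: constant body turn, straight line"""
    if p is None:p,q=pose()
    w=(q.inv()*Q).as_rotvec(degrees=True);d=np.asarray(P,float)-p
    k=n or int(max(np.ceil(np.linalg.norm(d)/60),np.ceil(np.linalg.norm(w)/10),1))
    print("dist",d.round(1),"turn",w.round(1),"rows",k)
    for i in range(k):
        b=q.inv().apply(d/k)/100;print(" ".join("%.3f"%x for x in list(b)+list(w/k/60)));q=q*R.from_rotvec(w/k,degrees=True)
E
python3 - <<'E'
from h import *
np.set_printoptions(precision=2,suppress=True)
W=snapshot("wrist");p,q=pose();E=np.array(W["extrinsics"])
print(W["fx"],W["cx"],W["cy"]);print(q.inv().as_matrix()@E[:3,:3],q.inv().apply(E[:3,3]-p))
print(tool(0,30).as_matrix()[:,2])
Q=tool(12.6,35);
plan([420,-250,520],tool(-8,20),12)
plan([300,130,420],Q,10,np.array([420.,-250,520]),tool(-8,20))
E
```

```text
327.8333476136372 318.01493223501467 202.56740512572085
[[-0.   -0.96 -0.28]
 [ 1.   -0.   -0.  ]
 [ 0.   -0.28  0.96]] [70.44  0.17 31.02]
[ 0.5  -0.   -0.87]
dist [207.6 311.1 115.8] turn [-5.1 19.6 28.4] rows 12
0.254 -0.181 -0.096 -0.007 0.027 0.039
0.249 -0.191 -0.091 -0.007 0.027 0.039
0.243 -0.200 -0.085 -0.007 0.027 0.039
0.237 -0.210 -0.080 -0.007 0.027 0.039
0.230 -0.219 -0.075 -0.007 0.027 0.039
0.223 -0.228 -0.070 -0.007 0.027 0.039
0.215 -0.236 -0.065 -0.007 0.027 0.039
0.207 -0.245 -0.061 -0.007 0.027 0.039
0.199 -0.253 -0.057 -0.007 0.027 0.039
0.190 -0.260 -0.053 -0.007 0.027 0.039
0.180 -0.267 -0.050 -0.007 0.027 0.039
0.170 -0.274 -0.047 -0.007 0.027 0.039
dist [-120.  380. -100.] turn [  9.5  14.8 -18.3] rows 10
-0.196 -0.360 0.035 0.016 0.025 -0.031
-0.185 -0.365 0.036 0.016 0.025 -0.031
-0.174 -0.370 0.038 0.016 0.025 -0.031
-0.163 -0.375 0.040 0.016 0.025 -0.031
-0.152 -0.379 0.042 0.016 0.025 -0.031
-0.141 -0.383 0.044 0.016 0.025 -0.031
-0.130 -0.387 0.047 0.016 0.025 -0.031
-0.119 -0.390 0.051 0.016 0.025 -0.031
-0.108 -0.393 0.054 0.016 0.025 -0.031
-0.096 -0.395 0.058 0.016 0.025 -0.031
```

Run:
```python
from h import *
a=[420,-250,500];A=tool(110,0)
plan(a,A,10)
plan([372,120,370],tool(192.6,-20),10,np.array(a,float),A)
```

```text
dist [207.6 311.1  95.8] turn [ -0.   -0.  -89.3] rows 10
0.304 -0.217 -0.096 -0.000 -0.000 -0.149
0.334 -0.168 -0.096 -0.000 -0.000 -0.149
0.356 -0.114 -0.096 -0.000 -0.000 -0.149
0.370 -0.057 -0.096 -0.000 -0.000 -0.149
0.374 0.001 -0.096 -0.000 -0.000 -0.149
0.369 0.059 -0.096 -0.000 -0.000 -0.149
0.356 0.116 -0.096 -0.000 -0.000 -0.149
0.333 0.169 -0.096 -0.000 -0.000 -0.149
0.303 0.219 -0.096 -0.000 -0.000 -0.149
0.265 0.263 -0.096 -0.000 -0.000 -0.149
dist [ -48.  370. -130.] turn [-14.4 -16.4 -81.7] rows 10
0.364 0.081 0.130 -0.024 -0.027 -0.136
0.353 0.129 0.122 -0.024 -0.027 -0.136
0.334 0.176 0.116 -0.024 -0.027 -0.136
0.309 0.219 0.112 -0.024 -0.027 -0.136
0.279 0.258 0.110 -0.024 -0.027 -0.136
0.242 0.292 0.109 -0.024 -0.027 -0.136
0.202 0.321 0.110 -0.024 -0.027 -0.136
0.157 0.344 0.114 -0.024 -0.027 -0.136
0.110 0.360 0.119 -0.024 -0.027 -0.136
0.062 0.370 0.125 -0.024 -0.027 -0.136
```

```bash
python3 -m jog '0.3 -0.22 -0.1 0 0 -0.15 -1;0.33 -0.17 -0.1 0 0 -0.15 -1;0.36 -0.11 -0.1 0 0 -0.15 -1;0.37 -0.06 -0.1 0 0 -0.15 -1;0.37 0 -0.1 0 0 -0.15 -1' && python3 -m jog '0.37 0.06 -0.1 0 0 -0.15 -1;0.36 0.12 -0.1 0 0 -0.15 -1;0.33 0.17 -0.1 0 0 -0.15 -1;0.3 0.22 -0.1 0 0 -0.15 -1;0.26 0.26 -0.1 0 0 -0.15 -1' && python3 -m jog '0.36 0.08 0.13 -0.024 -0.027 -0.136 -1;0.35 0.13 0.12 -0.024 -0.027 -0.136 -1;0.33 0.18 0.12 -0.024 -0.027 -0.136 -1;0.31 0.22 0.11 -0.024 -0.027 -0.136 -1;0.28 0.26 0.11 -0.024 -0.027 -0.136 -1' && python3 -m jog '0.24 0.29 0.11 -0.024 -0.027 -0.136 -1;0.2 0.32 0.11 -0.024 -0.027 -0.136 -1;0.16 0.34 0.11 -0.024 -0.027 -0.136 -1;0.11 0.36 0.12 -0.024 -0.027 -0.136 -1;0.06 0.37 0.12 -0.024 -0.027 -0.136 -1'
python3 - <<'E'
from h import *
plan([372,120,370],tool(192.6,-20))
W=snapshot("wrist");np.save("w1.npy",W,allow_pickle=True);c=proj(W,[490,154,90]).round();print(c,sense()["joint_pos"])
cv2.imwrite("pics/w1.png",W["img"][:,:,::-1])
x,y=int(np.clip(c[0]-160,0,320)),int(np.clip(c[1]-110,0,180))
print(x,y);cv2.imwrite("pics/w1c.png",cv2.resize(W["img"][y:y+220,x:x+320,::-1],None,fx=2.5,fy=2.5,interpolation=2))
E
```

```text
time: 0.88
tool_pos: [315.3, -404.3, 454.9]
tcp_rot: [180.0, -0.0, 66.0]
ft_force: [0.5, 0.7, 0.1]
finger_gap: 85.6
grip_force: 0.0
time: 1.5
tool_pos: [418.3, -248.7, 505.0]
tcp_rot: [180.0, 0.0, 111.0]
ft_force: [-0.3, 0.2, -1.1]
finger_gap: 85.4
grip_force: 0.0
time: 2.12
tool_pos: [392.0, -64.3, 439.5]
tcp_rot: [176.1, 10.0, 151.6]
ft_force: [-0.3, 0.1, 0.1]
finger_gap: 85.7
grip_force: 0.0
time: 2.75
tool_pos: [365.5, 119.7, 375.7]
tcp_rot: [179.9, 20.0, -166.5]
ft_force: [-0.2, -0.2, -0.4]
finger_gap: 85.6
grip_force: 0.0
dist [ 6.5  0.3 -5.7] turn [ 0.4 -0.   0.8] rows 1
-0.041 -0.012 0.075 0.006 -0.001 0.014
[323. 216.] [ 10.1792206  -40.46732853 128.77126469   1.5373254   71.86273375
 -94.0164007 ]
163 106
```

View pics/w1c.png

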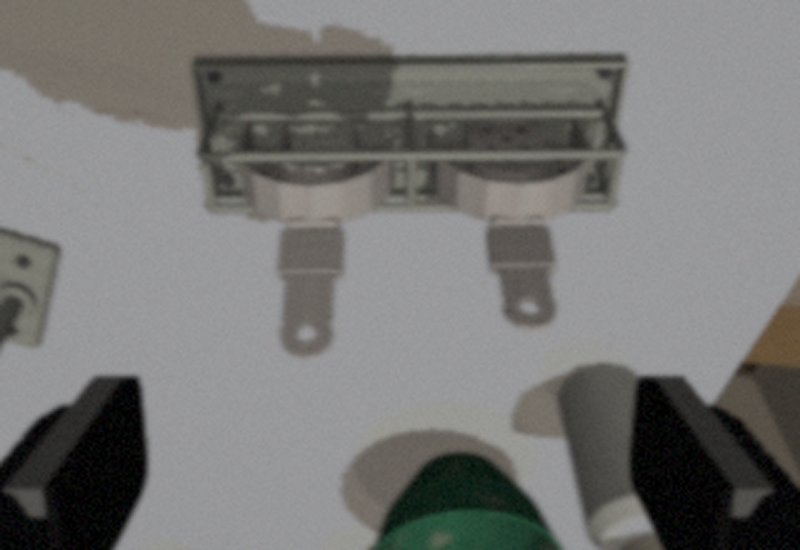

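Drainer in w1c: two trays, handles leaning away from the robot. Left (-y bay) hole at crop (305,333), right (+y bay) at (528,306); the right one looks like the closed palate. I'll take a second view from nearer overhead.

```bash
python3 -m jog '-0.2 0.1 0.15 0.01 0.05 0.01 -1;-0.2 0.08 0.12 0 0.05 0 -1;-0.2 0.06 0.08 0 0.05 0 -1;-0.2 0.06 0.06 0 0.05 0 -1;0 0 0 0 0 0 -1'
python3 - <<'E'
from h import *
np.set_printoptions(precision=1,suppress=True)
W2=snapshot("wrist");np.save("w2.npy",W2,allow_pickle=True);W=np.load("w1.npy",allow_pickle=True).item()
def frame(y):
    return R.from_euler("z",12.6,degrees=True),np.array([472.6,153.9,3])
r,o=frame(0)
bl=[]
for by in(-40,40):
    h=r.apply([10.5+45.5*np.sin(np.radians(17)),by,62+45.5*np.cos(np.radians(17))])+o
    print("lower hyp",h,proj(W,h),proj(W2,h))
def crop(w,n,sz=(100,150)):
    c=np.mean([proj(w,r.apply([15,by,80])+o) for by in(-40,40)],0).astype(int)
    x,y=max(c[0]-100,0),max(min(c[1]-70,260),0);g=w["img"][y:y+140,x:x+200,::-1].astype(float);print(n,x,y)
    g=np.clip((g-20)*1.5,0,255).astype(np.uint8);return cv2.resize(g,(800,560),interpolation=2)[:, :]
a=crop(W,"w1");b=crop(W2,"w2")
cv2.imwrite("pics/c2.png",np.vstack([cv2.resize(a,(420,294)),cv2.resize(b,(420,294))])) 
cv2.imwrite("pics/c2b.png",b)
E
```

```text
time: 3.42
tool_pos: [446.5, 167.6, 357.1]
tcp_rot: [-179.7, 7.7, -167.5]
ft_force: [-0.6, 0.2, 0.1]
finger_gap: 85.3
grip_force: 0.0
lower hyp [504.6 120.1 108.5] [281.2 235.3] [238.1 227.7]
lower hyp [487.1 198.1 108.5] [372.9 236.1] [349.2 227.7]
w1 226 139
w2 195 132
```

View pics/c2.png

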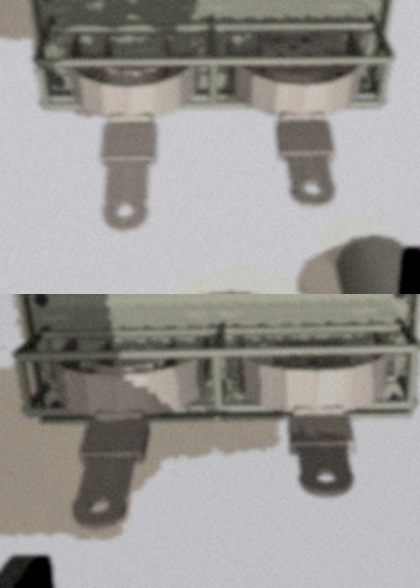

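Run:
```python
from h import *
np.set_printoptions(precision=1,suppress=True)
W2=np.load("w2.npy",allow_pickle=True).item();W=np.load("w1.npy",allow_pickle=True).item()
r=R.from_euler("z",12.6,degrees=True);o=np.array([472.6,153.9,3])
def ref(w,c):
    x,y=int(round(c[0])),int(round(c[1]));g=cv2.cvtColor(w["img"][y-6:y+7,x-6:x+7],cv2.COLOR_RGB2GRAY).astype(float)
    X,Y=np.meshgrid(range(-6,7),range(-6,7));m=(X**2+Y**2<=16);t=g[m].min()*.4+g[m].max()*.6
    wt=np.where(m,np.clip(g-t,0,None),0);return np.array([x+(wt*X).sum()/wt.sum(),y+(wt*Y).sum()/wt.sum()])
for by,c1,c2 in((-40,(285,239.5),(242.1,233.4)),(40,(374.1,228),(349.8,219.1))):
    a,b=ref(W,c1),ref(W2,c2);P,e=two(ray(W,*a),ray(W2,*b));l=r.inv().apply(P-o)-[10.5,by,62]
    print(a,b,P,e,"rel bend",l,"len",np.hypot(l[0],l[2]),np.degrees(np.arctan2(l[0],l[2])))
def px(w,x0,y0,X,Y):return(x0+X/2.1,y0+Y/2.1)
# drainer front top bar ends, rim bar z=47+? both views
for A,B in(((38,64),(18,356-294)),((392,64),(415,356-294)),):
    print("barend",two(ray(W,*px(0,226,139,*A)),ray(W2,*px(0,195,132,*B))))
# socket bottom edges (handle base): bend approx
for A,B in(((127,113),(122,410-294)),((301,113),(323,407-294)),((129,160),(112,456-294)),((308,155),(322,451-294))):
    P,e=two(ray(W,*px(0,226,139,*A)),ray(W2,*px(0,195,132,*B)));print(P,e,r.inv().apply(P-o))
```

```text
[285.1 239. ] [242.2 232.9] [507.2 123.9 109.8] 0.5852918884104882 rel bend [16.7  3.2 44.8] len 47.80141475541447 20.433439259950504
[374.2 228.5] [349.9 219.1] [482.4 198.1 103.8] 0.5643278853493441 rel bend [ 8.7  1.  38.8] len 39.78390644867733 12.599862547311227
barend (array([481.1,  75.4,  52.2]), np.float64(0.026587579716917244))
barend (array([447.5, 232.7,  46.6]), np.float64(2.674800865063709))
[492.1 119.5  60.3] 1.5353402909223257 [ 11.6 -37.8  57.3]
[473.1 197.4  61.2] 1.6529760421147388 [10.  42.3 58.2]
[499.1 122.7  86.5] 0.6966451568168933 [ 19.1 -36.3  83.5]
[482.1 199.2  81.7] 1.7002367420080762 [19.2 42.2 78.7]
```

The left tray's hole fits the lower tray (45.5 mm, 17°), so the upper tray is in the +y bay with its hole near (482,198,104). Next is the hook.

Run:
```python
from h import *
Q=tool(171.5,-30);S=np.array([562,-153.6,253]);P=S-235*Q.as_matrix()[:,2];print(P)
plan(P,Q,8)
```

```text
[ 445.79063605 -136.23239419  456.51596989]
dist [-1.000e-01 -3.035e+02  9.920e+01] turn [  6.6 -21.9  20.1] rows 8
0.065 -0.371 -0.132 0.014 -0.046 0.042
0.042 -0.375 -0.130 0.014 -0.046 0.042
0.020 -0.378 -0.126 0.014 -0.046 0.042
-0.003 -0.380 -0.121 0.014 -0.046 0.042
-0.025 -0.382 -0.114 0.014 -0.046 0.042
-0.047 -0.382 -0.107 0.014 -0.046 0.042
-0.069 -0.381 -0.099 0.014 -0.046 0.042
-0.090 -0.378 -0.090 0.014 -0.046 0.042
```

```bash
python3 -m jog '0.06 -0.37 -0.13 0.014 -0.046 0.042 -1;0.04 -0.375 -0.13 0.014 -0.046 0.042 -1;0.02 -0.38 -0.13 0.014 -0.046 0.042 -1;0 -0.38 -0.12 0.014 -0.046 0.042 -1;-0.025 -0.38 -0.115 0.014 -0.046 0.042 -1' && python3 -m jog '-0.047 -0.38 -0.11 0.014 -0.046 0.042 -1;-0.07 -0.38 -0.1 0.014 -0.046 0.042 -1;-0.09 -0.38 -0.09 0.014 -0.046 0.042 -1;0 0 0 0 0 0 -1;0 0 0 0 0 0 -1'
python3 - <<'E'
from h import *
W=snapshot("wrist");np.save("w3.npy",W,allow_pickle=True);p,q=pose();print(p,q.as_euler("xyz",degrees=True))
for n,P in(("sleeve",[562,-153.6,253]),("crook",[583,-156.7,297]),("tip",[580.5,-156,162])):print(n,proj(W,P))
c=proj(W,[562,-153.6,253]).astype(int);x,y=max(c[0]-110,0),max(min(c[1]-80,240),0);print(x,y)
g=W["img"][y:y+160,x:x+220,::-1].astype(float);cv2.imwrite("pics/w3c.png",cv2.resize(np.clip((g-10)*1.3,0,255).astype(np.uint8),None,fx=3,fy=3,interpolation=2))
E
```

```text
time: 4.1
tool_pos: [444.6, -23.4, 420.9]
tcp_rot: [-178.8, 22.1, 179.6]
ft_force: [0.7, -0.2, -0.4]
finger_gap: 85.3
grip_force: 0.0
time: 4.72
tool_pos: [444.6, -135.6, 457.6]
tcp_rot: [-180.0, 30.2, 171.4]
ft_force: [-0.2, 0.0, 0.4]
finger_gap: 85.4
grip_force: 0.0
[ 444.84278407 -135.16837979  457.39720621] [-179.9910453    30.21734065  171.41443708]
sleeve [318.37308758 217.9378882 ]
crook [318.58139968 294.56248916]
tip [318.78540695 154.775148  ]
208 137
```

View pics/w3c.png

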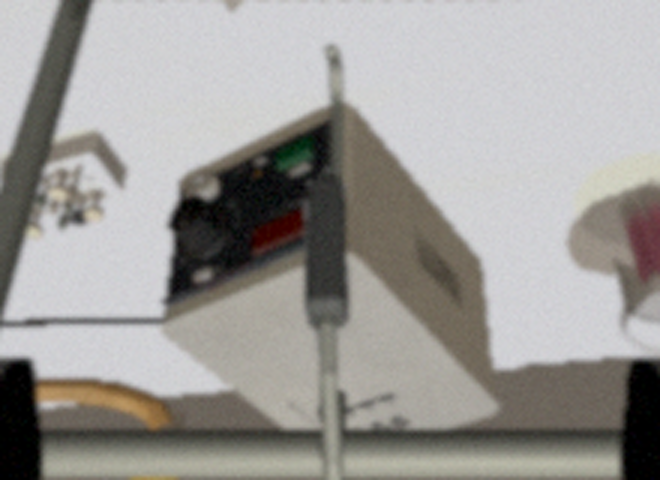

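Sleeve is centred at crop (327,248), i.e. px (317,220), within 1 mm of prediction. Go in and grip.

```bash
python3 -m jog '0 -0.002 0.2 0 0 0 -1;0 -0.002 0.2 0 0 0 -1;0 0 0.2 0 0 0 -1;0 0 0.2 0 0 0 -1;0 0 0 0 0 0 -1' && python3 -m jog '0 0 0 0 0 0 0.5;0 0 0 0 0 0 1;0 0 0 0 0 0 1;0 0 0 0 0 0 1;0 0 0 0 0 0 1' 40 && python3 -m jog '0 0 0 0 0 0 1;0 0 0 0 0 0 1;0 0 0 0 0 0 1' 40
python3 - <<'E'
from h import *
p,q=pose();print(p,q.as_euler("xyz",degrees=True),p+155*q.as_matrix()[:,2])
E
```

```text
time: 5.4
tool_pos: [484.9, -140.9, 386.3]
tcp_rot: [179.9, 30.0, 171.5]
ft_force: [0.1, 0.0, 0.5]
finger_gap: 85.5
grip_force: 0.0
time: 6.02
tool_pos: [485.1, -142.5, 389.1]
tcp_rot: [-180.0, 30.3, 171.4]
ft_force: [-0.9, -0.1, 1.8]
finger_gap: 8.1
grip_force: 43.6
time: 6.4
tool_pos: [485.2, -142.4, 389.0]
tcp_rot: [-180.0, 30.3, 171.4]
ft_force: [-1.1, 0.4, 3.0]
finger_gap: 8.3
grip_force: 43.7
[ 485.19576495 -142.44993571  388.97258462] [-179.97098062   30.27786512  171.37947419] [ 562.45118204 -154.2414318   255.11609   ]
```

Gripped. With this tilt the drainer pose would be close to the arm's inner limit, so I regrip 15° steeper while the hook still rests on the bar.

Run:
```python
from h import *
Q=tool(171.5,-15);plan(np.array([562.2,-154.2,252])-155*Q.as_matrix()[:,2],Q,4)
```

```text
dist [37.3 -5.8 12.7] turn [-0.1 15.3 -0.1] rows 4
-0.098 -0.000 0.020 -0.000 0.064 -0.000
-0.099 -0.000 0.014 -0.000 0.064 -0.000
-0.099 -0.000 0.007 -0.000 0.064 -0.000
-0.100 -0.001 0.000 -0.000 0.064 -0.000
```

```bash
python3 -m jog '0 0 0 0 0 0 0;0 0 0 0 0 0 0;0 0 0 0 0 0 0;-0.098 0 0.02 0 0.064 0 0;-0.099 0 0.014 0 0.064 0 0' && python3 -m jog '-0.099 0 0.007 0 0.064 0 0;-0.1 0 0 0 0.064 0 0;0 0 0 0 0 0 0;0 0 0 0 0 0 0;0 0 0 0 0 0 0'
python3 - <<'E'
from h import *
s=snapshot("wrist");cv2.imwrite("pics/w4.png",s["img"][:,:,::-1]);p,q=pose();print(p+155*q.as_matrix()[:,2],proj(s,[562.2,-154.2,252]))
E
python3 -m jog '0 0 0 0 0 0 1;0 0 0 0 0 0 1;0 0 0 0 0 0 1;0 0 0 0 0 0 1;0 0 0 0 0 0 1' 50
python3 - <<'E'
from h import *
p,q=pose();print(p,q.as_euler("xyz",degrees=True),p+155*q.as_matrix()[:,2],sense()["joint_pos"])
W=snapshot("wrist");cv2.imwrite("pics/w5.png",W["img"][:,:,::-1]);np.save("w5.npy",W,allow_pickle=True)
x=np.array([.989,-.148,0]);o=np.array([583,-157.4,295])
for n,a in(("sl top",(-21,-25)),("sl bot",(-21,-61)),("tip",(-2.5,-132.9)),("bowl",(14,-142)),("crook",(0,0))):print(n,proj(W,o+x*a[0]+[0,0,a[1]]))
E
```

```text
time: 7.02
tool_pos: [503.9, -145.3, 395.1]
tcp_rot: [-180.0, 22.4, 171.4]
ft_force: [0.0, -0.8, -0.0]
finger_gap: 42.9
grip_force: 0.0
time: 7.65
tool_pos: [522.1, -148.0, 401.2]
tcp_rot: [-180.0, 14.9, 171.4]
ft_force: [-0.4, -0.2, -0.4]
finger_gap: 43.2
grip_force: 0.0
[ 561.57077435 -154.03473807  251.52675936] [318.44985086 283.15075935]
time: 8.32
tool_pos: [522.5, -148.1, 401.5]
tcp_rot: [-180.0, 14.9, 171.4]
ft_force: [-0.8, 0.1, 0.6]
finger_gap: 8.3
grip_force: 49.9
[ 522.54559577 -148.09086044  401.52519809] [-179.97932583   14.8945175   171.37236806] [ 561.92761542 -154.1228286   251.73310254] [ -22.47402656   -8.84266753  102.45227352    3.68860699   71.94049816
 -104.54283533]
sl top [318.37757267 316.57728021]
sl bot [318.32340949 254.3113609 ]
tip [318.34277821 207.20264363]
bowl [318.39980543 219.74045373]
crook [318.60225061 417.27358052]
```

```bash
cat >> h.py <<'E'
_tq=tool(171.4,-14.9);_tp=np.array([522.5,-148.1,401.5])
_hq=R.from_euler("z",-8.6,degrees=True);_ho=np.array([583,-157.4,295.])
Rth=_tq.inv()*_hq;oth=_tq.inv().apply(_ho-_tp)
TIP=np.array([-2.5,0,-132.9]);BOWL=np.array([14,0,-142.])
def hookpose(yaw,pitch): return R.from_euler("z",yaw,degrees=True)*R.from_euler("y",-pitch,degrees=True)
def toolfor(hq,pt,at): # tool pose putting hook-frame point pt at world point at
    q=hq*Rth.inv();o=np.asarray(at,float)-hq.apply(pt);return o-q.apply(oth),q
def hooknow():
    p,q=pose();hq=q*Rth;return p+q.apply(oth),hq
E
python3 - <<'E'
from h import *
np.set_printoptions(precision=1,suppress=True)
H=hookpose(12.6,12);hole=np.array([482.4,198.1,103.8]);ax=R.from_euler("z",12.6,degrees=True).apply([1,0,0])
A=(_:=None,)
import h
a=(h._tp+[0,0,50],h._tq);plan(*a,3)
b=(a[0]+[-90,10,0],a[1]);plan(*b,3,*a)
c=toolfor(H,TIP,hole+14*ax+[0,0,55]);print(c[0],c[1].as_euler("xyz",degrees=True));plan(*c,10,*b)
E
```

```text
dist [-0. -0. 50.] turn [-0. -0. -0.] rows 3
-0.043 -0.000 -0.161 -0.000 -0.000 -0.000
-0.043 -0.000 -0.161 -0.000 -0.000 -0.000
-0.043 -0.000 -0.161 -0.000 -0.000 -0.000
dist [-90.  10.   0.] turn [0. 0. 0.] rows 3
0.291 -0.012 -0.078 0.000 0.000 0.000
0.291 -0.012 -0.078 0.000 0.000 0.000
0.291 -0.012 -0.078 0.000 0.000 0.000
[391.4 177.9 380.8] [-180.    26.9 -167.4]
dist [-41.1 316.  -70.7] turn [ -7.6 -11.9 -19.8] rows 10
0.103 0.306 0.046 -0.013 -0.020 -0.033
0.093 0.309 0.048 -0.013 -0.020 -0.033
0.084 0.312 0.050 -0.013 -0.020 -0.033
0.074 0.314 0.053 -0.013 -0.020 -0.033
0.064 0.315 0.055 -0.013 -0.020 -0.033
0.054 0.317 0.058 -0.013 -0.020 -0.033
0.045 0.317 0.061 -0.013 -0.020 -0.033
0.035 0.318 0.065 -0.013 -0.020 -0.033
0.025 0.318 0.068 -0.013 -0.020 -0.033
0.016 0.318 0.072 -0.013 -0.020 -0.033
```

```bash
python3 -m jog '-0.043 0 -0.16 0 0 0 1;-0.043 0 -0.16 0 0 0 1;-0.043 0 -0.16 0 0 0 1;0 0 0 0 0 0 1' && python3 -m jog '0.29 -0.012 -0.078 0 0 0 1;0.29 -0.012 -0.078 0 0 0 1;0.29 -0.012 -0.078 0 0 0 1' && python3 -m jog '0.1 0.306 0.046 -0.013 -0.02 -0.033 1;0.093 0.309 0.048 -0.013 -0.02 -0.033 1;0.084 0.312 0.05 -0.013 -0.02 -0.033 1;0.074 0.314 0.053 -0.013 -0.02 -0.033 1;0.064 0.315 0.055 -0.013 -0.02 -0.033 1' && python3 -m jog '0.054 0.317 0.058 -0.013 -0.02 -0.033 1;0.045 0.317 0.061 -0.013 -0.02 -0.033 1;0.035 0.318 0.065 -0.013 -0.02 -0.033 1;0.025 0.318 0.068 -0.013 -0.02 -0.033 1;0.016 0.318 0.072 -0.013 -0.02 -0.033 1' && python3 -m jog '0 0 0 0 0 0 1;0 0 0 0 0 0 1;0 0 0 0 0 0 1'
python3 - <<'E'
from h import *
np.set_printoptions(precision=1,suppress=True)
W=snapshot("wrist");np.save("w6.npy",W,allow_pickle=True);o,hq=hooknow();t=o+hq.apply(TIP);print("tip",t,hq.as_euler("xyz",degrees=True),sense()["joint_pos"])
print("tip px",proj(W,t),"bowl",proj(W,o+hq.apply(BOWL)),"hole px",proj(W,[482.4,198.1,103.8]))
c=proj(W,[482.4,198.1,120]).astype(int);x,y=max(c[0]-100,0),max(min(c[1]-75,250),0);print(x,y)
cv2.imwrite("pics/w6c.png",cv2.resize(W["img"][y:y+150,x:x+200,::-1],None,fx=4,fy=4,interpolation=2))
E
```

```text
time: 8.88
tool_pos: [523.1, -148.3, 454.1]
tcp_rot: [-179.9, 15.1, 171.4]
ft_force: [0.4, -0.4, -0.5]
finger_gap: 8.0
grip_force: 49.7
time: 9.25
tool_pos: [432.1, -137.9, 450.7]
tcp_rot: [-180.0, 14.8, 171.4]
ft_force: [-0.3, -0.2, -0.6]
finger_gap: 8.1
grip_force: 49.7
time: 9.88
tool_pos: [412.5, 20.8, 415.5]
tcp_rot: [179.3, 21.0, -178.2]
ft_force: [-0.3, -0.1, -0.7]
finger_gap: 8.0
grip_force: 49.7
time: 10.5
tool_pos: [392.0, 179.0, 380.6]
tcp_rot: [179.8, 27.1, -167.4]
ft_force: [0.5, -1.0, -0.6]
finger_gap: 8.7
grip_force: 49.7
time: 10.88
tool_pos: [392.7, 177.3, 381.4]
tcp_rot: [179.8, 27.1, -167.6]
ft_force: [-0.4, 0.8, -1.0]
finger_gap: 8.2
grip_force: 49.7
tip [497.9 201.2 159.9] [  0.2 -12.2  12.5] [ 18.6 -34.7 125.6  -3.   62.3 -83.1]
tip px [318.3 207.5] bowl [318.3 220. ] hole px [318.4 142.8]
218 79
```

View pics/w6c.png

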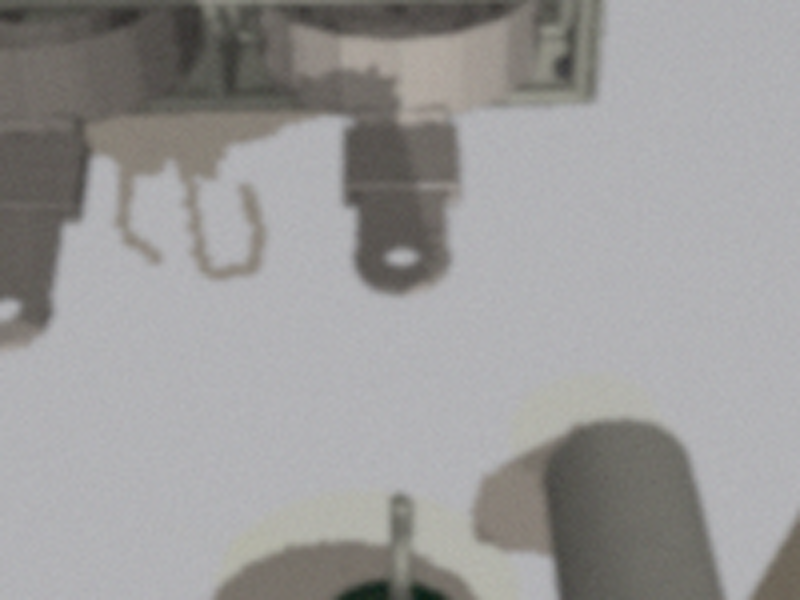

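Hole at px (318.5,143.5), as predicted; tip at px (318,205) against a modelled 207.5. I correct by that amount and descend behind the handle.

Run:
```python
from h import *
np.set_printoptions(precision=2,suppress=True)
H=hookpose(12.6,12);hole=np.array([482.4,198.1,103.8]);ax=R.from_euler("z",12.6,degrees=True).apply([1,0,0])
d=H.apply([-np.cos(np.radians(40)),0,np.sin(np.radians(40))]);corr=1.3*ax+[0,0,1.2];print(d)
st=hole-14*d+corr
b=toolfor(H,TIP,st+[0,0,10]);plan(*b,4)
a=toolfor(H,TIP,st);plan(*a,1,*b)
plan(a[0]+d*2,a[1],1,*a)
```

```text
[-0.86 -0.19  0.47]
dist [ -1.7   0.5 -51.1] turn [ 0.1  0.2 -0.1] rows 4
0.061 0.002 0.112 0.001 0.001 -0.001
0.061 0.002 0.112 0.001 0.001 -0.001
0.061 0.002 0.112 0.001 0.001 -0.001
0.061 0.002 0.112 0.001 0.001 -0.001
dist [  0.   0. -10.] turn [0. 0. 0.] rows 1
0.045 -0.000 0.089 0.000 0.000 0.000
dist [-1.7 -0.4  0.9] turn [0. 0. 0.] rows 1
0.012 -0.000 -0.016 0.000 0.000 0.000
```

```bash
python3 -m jog '0.061 0.002 0.112 0.001 0.001 -0.001 1;0.061 0.002 0.112 0.001 0.001 -0.001 1;0.061 0.002 0.112 0.001 0.001 -0.001 1;0.061 0.002 0.112 0.001 0.001 -0.001 1' && python3 -m jog '0.045 0 0.089 0 0 0 1;0 0 0 0 0 0 1;0 0 0 0 0 0 1;0 0 0 0 0 0 1'
python3 - <<'E'
from h import *
np.set_printoptions(precision=1,suppress=True)
o,hq=hooknow();t=o+hq.apply(TIP);hole=np.array([482.4,198.1,103.8]);r=R.from_euler("z",12.6,degrees=True)
print("tip rel hole in tray axes",r.inv().apply(t-hole),hq.as_euler("xyz",degrees=True))
W=snapshot("wrist");np.save("w7.npy",W,allow_pickle=True);print("tip",proj(W,t),"hole",proj(W,hole))
c=proj(W,hole).astype(int);x,y=max(c[0]-60,0),max(c[1]-45,0);print(x,y)
cv2.imwrite("pics/w7c.png",cv2.resize(W["img"][y:y+90,x:x+120,::-1],None,fx=6,fy=6,interpolation=2))
E
```

```text
time: 11.42
tool_pos: [390.6, 178.4, 328.8]
tcp_rot: [-179.8, 26.8, -167.2]
ft_force: [-0.6, 0.5, -1.2]
finger_gap: 8.0
grip_force: 49.7
time: 11.92
tool_pos: [391.1, 178.5, 321.0]
tcp_rot: [-179.9, 26.9, -167.2]
ft_force: [0.1, -0.0, -0.1]
finger_gap: 8.3
grip_force: 49.7
tip rel hole in tray axes [13.9  0.4 -4.7] [ -0.1 -12.   12.7]
tip [318.3 207.4] hole [317.8 197. ]
257 152
```

View pics/w7c.png

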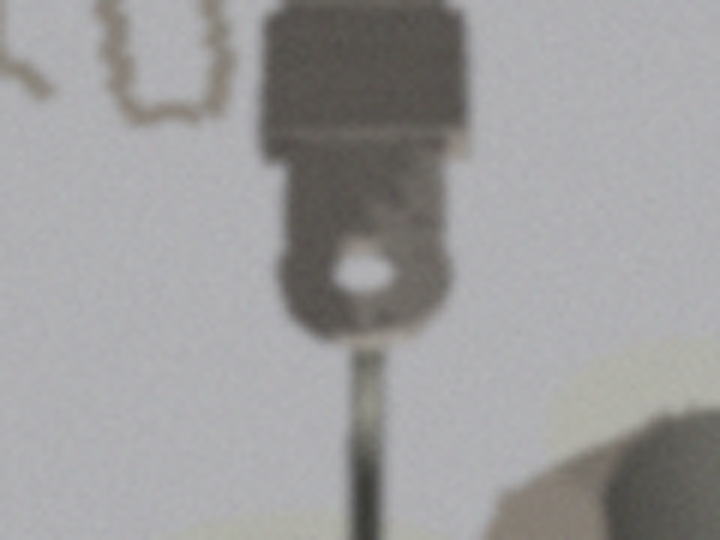

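Hole at crop (363,271), wire at x=367 (0.4 mm to the right). Advance gently along the tip direction.

```bash
python3 -m jog '0.012 -0.002 -0.016 0 0 0 1;0.012 -0.002 -0.016 0 0 0 1;0.012 0 -0.016 0 0 0 1;0.012 0 -0.016 0 0 0 1;0.012 0 -0.016 0 0 0 1' && python3 -m jog '0.006 0 -0.008 0 0 0 1;0 0 0 0 0 0 1;0 0 0 0 0 0 1'
cat > m.py <<'E'
from h import *
np.set_printoptions(precision=1,suppress=True,linewidth=200)
o,hq=hooknow();t=o+hq.apply(TIP);hole=np.array([482.4,198.1,103.8]);r=R.from_euler("z",12.6,degrees=True)
print("tip rel hole",r.inv().apply(t-hole),"f",r.inv().apply(sense()["ft_force"]),hq.as_euler("xyz",degrees=True))
W=snapshot("wrist");c=proj(W,hole);print("hole px",c,"tip",proj(W,t));x,y=c.round().astype(int)
g=cv2.cvtColor(W["img"],cv2.COLOR_RGB2GRAY)[y-12:y+17,x-13:x+14];print(y-12,x-13);print(g//10)
E
python3 m.py
```

```text
time: 12.6
tool_pos: [382.1, 176.1, 324.7]
tcp_rot: [-179.8, 26.8, -167.2]
ft_force: [-0.6, -0.6, -0.6]
finger_gap: 8.4
grip_force: 49.7
time: 12.98
tool_pos: [381.3, 175.9, 325.1]
tcp_rot: [-179.8, 26.8, -167.2]
ft_force: [0.1, 0.1, -1.0]
finger_gap: 8.0
grip_force: 49.7
tip rel hole [ 3.4 -0.1 -0.8] f [ 0.1  0.1 -1. ] [ -0.1 -11.9  12.7]
hole px [318.5 204.5] tip [318.3 207.4]
192 305
[[14 11 10 10 11 10 10  9  9  9 10 10 10 10 10 10 10 10 10 10 10 10 10 10 11 12 14]
 [14 11 10 10 10 10 10 10 10 10 10 10 10 10 10 10 10 10 10 10 10 10 10 10 11 12 14]
 [14 11 10 10 10 10 10 10 10 10 10 10 10 10 10 10 10 10 11 10 10 10 10 10 10 12 14]
 [14 11 10 10 10 10 10 10 10 10 10 10 10 11 10 10 10 10 10 10 10 10 10 10 10 12 14]
 [14 11 10 10 10 10  9 10 10 10 10 10 10 10 11 11 10 11 11 10  9  9  9 10 10 12 14]
 [14 11 10 10 10 10 10 10 10 10  9 10 10 10 11 10 11 11 10 10 10 10 10 10 11 12 15]
 [15 12 10 10 10 10 10 11 10 10 10 10 11 11 11 11 11 11 10 10 10 10 10 10 11 13 15]
 [15 12 11 10 10 10 10 11 11 11 11 11 11 12 12 11 11 11 11 11 10 10 10 10 11 12 15]
 [14 11 10 10 10 10 10 10 11 11 12 12 
[... 1026 characters left out ...]
10 10 11 11 12 14 15 16 17]
 [17 16 15 14 13 11 11 11 11 11 11 10 10 11 11 11 10 11 11 12 12 13 14 15 16 17 17]
 [17 17 16 16 14 13 13 13 13 13 12 12 12 12 12 12 13 13 13 14 14 14 16 16 17 17 17]
 [17 17 17 17 16 16 15 15 14 14 14 13 14 14 14 15 15 15 15 16 16 16 16 17 17 17 17]
 [17 17 17 17 17 17 16 16 16 15 15 14 14 14 15 15 15 16 16 16 17 17 17 17 17 17 17]
 [17 17 17 17 17 17 17 17 17 16 14 13 13 14 14 15 15 17 17 17 17 17 17 17 17 17 17]
 [17 17 17 17 17 17 17 17 17 16 14 13 14 14 14 14 15 17 17 17 17 17 17 17 17 17 17]
 [17 17 17 17 17 17 17 17 17 16 14 13 13 14 14 14 15 17 17 17 17 17 17 17 17 17 17]
 [17 17 17 17 17 17 17 17 17 16 14 12 13 14 13 14 15 16 17 17 17 17 17 17 17 17 17]]
```

The tip shows centred in the hole with light on both sides. Continue.

```bash
python3 -m jog '0.012 0 -0.016 0 0 0 1;0.012 0 -0.016 0 0 0 1;0.012 0 -0.016 0 0 0 1;0 0 0 0 0 0 1' && python3 m.py | head -2 && python3 -m jog '0.012 0 -0.016 0 0 0 1;0.012 0 -0.016 0 0 0 1;0 0 0 0 0 0 1;0 0 0 0 0 0 1' && python3 m.py
```

```text
time: 13.52
tool_pos: [376.0, 174.7, 327.9]
tcp_rot: [-179.8, 26.8, -167.2]
ft_force: [-0.1, 0.2, -1.3]
finger_gap: 8.2
grip_force: 49.7
tip rel hole [-2.  -0.1  2. ] f [-0.   0.2 -1.3] [ -0.1 -11.9  12.7]
hole px [318.4 207.3] tip [318.3 207.3]
time: 14.08
tool_pos: [372.6, 174.0, 329.6]
tcp_rot: [-179.8, 26.8, -167.2]
ft_force: [0.2, 0.8, -0.1]
finger_gap: 8.1
grip_force: 49.7
tip rel hole [-5.5 -0.1  3.7] f [ 0.4  0.7 -0.1] [ -0.1 -11.9  12.7]
hole px [318.5 209.3] tip [318.3 207.3]
197 305
[[15 12 10 10 10  9  8  8  8  8  9 10 10 10 10 10 10 10 10 10 10 10 10 10 11 13 15]
 [14 12 10 10 10  9  8  8  8  8  8  9 10 10 10 10 10 10 10 10 10 10 10 10 11 13 15]
 [14 12 10 10 10  9  9  8  8  8  8  9 10 10 10 10 10 10 10 10 10 10 10 10 11 12 15]
 [14 12 11 10 10  9  9  8  8  8  9  9 10 11 10 10 10 10 10 10 10  9 10 10 11 12 15]
 [14 12 10 10 10 10  9  8  9  8  8  9 10 10 10 10 10 11 10 10  9  9  9 10 10 12 14]
 [14 12 10 10 10 10  9  9  9  8  8  8  9  9 10 10 10 10 10 10 10  9  9 10 10 13 15]
 [15 12 11 11 11 10 10 10 10  9  8  8  8  9  9 10 10 10 10 10 10 10 10 10 11 13 15]
 [15 12 11 10
[... 1135 characters left out ...]
10 11 11 12 13 15 16 16 17]
 [17 17 16 15 14 12 12 12 12 12 11 11 11 10 11 11 11 11 12 12 13 14 15 16 17 17 17]
 [17 17 17 16 15 15 14 14 14 13 13 13 12 12 13 13 13 14 14 14 15 16 16 17 17 17 17]
 [17 17 17 17 17 16 16 15 15 15 14 13 14 14 14 14 15 16 16 16 16 17 17 17 17 17 17]
 [17 17 17 17 17 17 16 16 16 16 14 13 13 14 14 14 15 16 16 17 17 17 17 17 17 17 17]
 [17 17 17 17 17 17 17 17 17 16 14 12 13 13 13 14 15 16 17 17 17 17 17 17 17 17 17]
 [17 17 17 17 17 17 17 17 17 16 13 12 11 12 12 13 15 16 17 17 17 17 17 17 17 17 17]
 [17 17 17 17 17 17 17 17 17 15 12 11 11 11 11 13 15 17 17 17 17 17 17 17 17 17 17]
 [17 17 17 17 17 17 17 17 16 14 12 10 10 10 11 13 15 16 17 17 17 17 17 17 17 17 17]]
```

Through: the wire passes the hole and its shadow falls on the handle, with no force. Further in, then pitch the hook upright about the bowl and lift.

```bash
python3 -m jog '0.012 0 -0.016 0 0 0 1;0.012 0 -0.016 0 0 0 1;0.012 0 -0.016 0 0 0 1;0.006 0 -0.008 0 0 0 1;0 0 0 0 0 0 1' && python3 m.py | head -2
python3 - <<'E'
from h import *
o,hq=hooknow();b=o+hq.apply(BOWL);H=hookpose(12.6,0)
a=toolfor(H,BOWL,b+[-3,0,6]);plan(*a,4)
plan(a[0]+[0,0,10],a[1],1,*a)
E
```

```text
time: 14.75
tool_pos: [366.4, 172.6, 332.7]
tcp_rot: [-179.8, 26.8, -167.2]
ft_force: [-0.6, 0.3, -0.3]
finger_gap: 8.3
grip_force: 49.7
tip rel hole [-11.8  -0.1   6.8] f [-0.5  0.4 -0.3] [ -0.1 -11.9  12.7]
hole px [318.4 212.5] tip [318.3 207.3]
dist [45.6 10.6 26.9] turn [-0.1 11.9  0.2] rows 4
-0.135 0.000 -0.007 -0.000 0.050 0.001
-0.134 0.001 -0.014 -0.000 0.050 0.001
-0.133 0.001 -0.021 -0.000 0.050 0.001
-0.132 0.001 -0.028 -0.000 0.050 0.001
dist [ 0.  0. 10.] turn [0. 0. 0.] rows 1
-0.026 0.000 -0.097 0.000 0.000 0.000
```

```bash
python3 -m jog '-0.135 0 -0.007 0 0.05 0 1;-0.134 0.001 -0.014 0 0.05 0 1;-0.133 0.001 -0.021 0 0.05 0 1;-0.132 0.001 -0.028 0 0.05 0 1;0 0 0 0 0 0 1' && python3 m.py | head -1 && python3 -m jog '-0.013 0 -0.048 0 0 0 1;-0.013 0 -0.048 0 0 0 1;-0.013 0 -0.048 0 0 0 1;0 0 0 0 0 0 1;0 0 0 0 0 0 1' && python3 m.py | head -1
python3 - <<'E'
from h import *
W=snapshot("wrist");np.save("w8.npy",W,allow_pickle=True)
o,hq=hooknow();c=proj(W,o+hq.apply(BOWL)).astype(int);x,y=c[0]-80,max(c[1]-110,0);print(x,y)
cv2.imwrite("pics/w8c.png",cv2.resize(W["img"][y:y+150,x:x+160,::-1],None,fx=3.5,fy=3.5,interpolation=2))
E
```

```text
time: 15.42
tool_pos: [412.8, 183.4, 359.6]
tcp_rot: [-179.9, 14.8, -167.3]
ft_force: [-0.1, -0.2, -1.8]
finger_gap: 8.6
grip_force: 49.5
tip rel hole [-12.8   0.2  16.4] f [-0.2 -0.2 -1.8] [-0.1  0.1 12.7]
time: 16.1
tool_pos: [412.1, 183.3, 374.4]
tcp_rot: [-179.9, 14.8, -167.3]
ft_force: [-1.2, -0.5, -1.5]
finger_gap: 8.1
grip_force: 49.5
tip rel hole [-13.4   0.3  31.1] f [-1.2 -0.2 -1.5] [-0.1  0.1 12.7]
238 109
```

```bash
python3 -m jog '-0.02 0 -0.077 0 0 0 1;-0.02 0 -0.077 0 0 0 1;-0.02 0 -0.077 0 0 0 1;0 0 0 0 0 0 1;0 0 0 0 0 0 1' && python3 m.py | head -1
python3 - <<'E'
from h import *
A=np.load("w8.npy",allow_pickle=True).item()["img"].astype(int);W=snapshot("wrist");B=W["img"].astype(int);np.save("w9.npy",W,allow_pickle=True)
D=np.abs(A-B).sum(2);np.set_printoptions(linewidth=200)
print("cols 278..358 /8, rows 100..260 /8");print(cv2.resize(D[100:260,278:358].astype(np.float32),(10,20),interpolation=cv2.INTER_AREA).astype(int))
print(cv2.resize(B[100:260,278:358].sum(2).astype(np.float32)/3,(10,20),interpolation=cv2.INTER_AREA).astype(int))
E
```

```text
time: 16.82
tool_pos: [412.0, 183.3, 398.2]
tcp_rot: [-179.9, 14.8, -167.3]
ft_force: [-0.3, 0.0, -2.0]
finger_gap: 8.4
grip_force: 49.5
tip rel hole [-13.5   0.3  54.9] f [-0.2  0.1 -2. ] [-0.1  0.1 12.7]
cols 278..358 /8, rows 100..260 /8
[[132 118 111 104 107 114 107 100  92  91]
 [ 19  13  17  20  22  24  27  25  19  35]
 [ 63  26  28  26  24  22  23  30  34  56]
 [ 54  43  45  32  29  32  40  41  43  67]
 [ 72  74  78  83  81  83  90  87  64  72]
 [ 86  64  56  64  58  60  60  56  80  65]
 [ 19  16  16  10   9   8  11  48  43  43]
 [ 45  10   9  12   9  13   9   8   9  89]
 [ 82   7  19  13  12  20  23   7   8  64]
 [ 48  49   8   7   7  10  16   6   7   9]
 [ 71  30   9   7  11   7  13   7   7   9]
 [ 26   8   7   7   7   8  10   8   8   9]
 [  8   7   8   9   7   7   7   8   7   8]
 [  8   8   8   7   6  14  11   9   8   8]
 [  9   8   8   9  10  12   7   8   8   8]
 [  8   8   8   8   8   8   8   8   8   8]
 [  8   8   6   9   7   7   8   9   9   7]
 [  7   8   6   7   8   7   8   8   8  64]
 [  8   9   7   7   6   7   8   8 100 223]
 [ 10  11   8  13   9   8  13   7  42  65]
[... 162 characters left out ...]
02 107 101]
 [110 111 102 100 101 104 100 115 113 110]
 [ 72  83  85  77  76  75  77  95  92  96]
 [ 75  79  76  72  70  68  70  86  97  98]
 [ 97 109 117 121 118 119 130 139 131 132]
 [124  92 108 115 116 115 153 153 134 161]
 [152 145 119 105 102 106 145 158 164 172]
 [166 172 172 100  80  77 102 172 172 172]
 [173 173 171  91  77  78  92 171 173 173]
 [172 172 172 110  79  78 109 172 172 172]
 [172 172 172 132  74  77 129 172 172 172]
 [172 172 172 134  90 101 135 172 172 172]
 [173 172 172 170 144 149 171 172 172 172]
 [172 172 172 172 138 140 172 172 172 171]
 [172 172 165 164 137 138 165 164 170 149]
 [172 169  67  52 122 127  64  58 126  92]
 [101  65  51  29  41  40  28  50  52  45]]
```

The handle stays fixed in the wrist view while the drainer recedes, so the tray rides on the hook. Lift clear and carry.

```bash
python3 -m jog '-0.02 0 -0.077 0 0 0 1;-0.026 0 -0.097 0 0 0 1;-0.039 0 -0.145 0 0 0 1;-0.051 0 -0.193 0 0 0 1;-0.051 0 -0.193 0 0 0 1' && python3 -m jog '-0.051 0 -0.193 0 0 0 1;-0.039 0 -0.145 0 0 0 1;-0.02 0 -0.077 0 0 0 1;0 0 0 0 0 0 1;0 0 0 0 0 0 1'
python3 m.py | head -1
python3 - <<'E'
from h import *
import h
p,q=pose()
plan(h._tp+[-90,10,100],h._tq,18)
print(sense()["joint_pos"])
W=snapshot("wrist");g=W["img"][100:260,278:358].mean(2).astype(np.float32);print(cv2.resize(g,(10,20),interpolation=cv2.INTER_AREA).astype(int)[8:17])
E
```

```text
time: 17.55
tool_pos: [412.1, 183.5, 473.3]
tcp_rot: [-179.9, 14.9, -167.3]
ft_force: [0.0, -0.0, -1.2]
finger_gap: 8.0
grip_force: 49.5
time: 18.18
tool_pos: [411.9, 183.6, 513.2]
tcp_rot: [-179.8, 14.7, -167.2]
ft_force: [1.1, 0.2, -1.1]
finger_gap: 8.6
grip_force: 49.5
tip rel hole [-13.9   0.6 169.8] f [ 1.1 -0.1 -1.1] [-0.1  0.2 12.7]
dist [  20.6 -321.7  -11.6] turn [ 5.3 -0.1 20.6] rows 18
0.029 -0.177 -0.000 0.005 -0.000 0.019
0.025 -0.177 0.000 0.005 -0.000 0.019
0.022 -0.178 0.001 0.005 -0.000 0.019
0.018 -0.178 0.002 0.005 -0.000 0.019
0.015 -0.179 0.003 0.005 -0.000 0.019
0.011 -0.179 0.004 0.005 -0.000 0.019
0.008 -0.179 0.005 0.005 -0.000 0.019
0.004 -0.179 0.006 0.005 -0.000 0.019
0.000 -0.179 0.007 0.005 -0.000 0.019
-0.003 -0.179 0.008 0.005 -0.000 0.019
-0.007 -0.179 0.009 0.005 -0.000 0.019
-0.010 -0.179 0.010 0.005 -0.000 0.019
-0.014 -0.178 0.011 0.005 -0.000 0.019
-0.017 -0.178 0.011 0.005 -0.000 0.019
-0.021 -0.178 0.012 0.005 -0.000 0.019
-0.025 -0.177 0.013 0.005 -0.000 0.019
-0.028 -0.176 0.014 0.005 -0.000 0.019
-0.032 -0.176 0.015 0.005 -0.000 0.019
[ 18.15390008 -24.78653292 103.7972209   -1.527459    86.34161833
 -84.67857214]
[[154 116 138  85  80  82 110 163 136 162]
 [157  96 107 113 113 119 171 164 136 164]
 [174 115 110 108 108 109 168 165 152 177]
 [183 181 177 102  79  79 113 181 182 172]
 [182 182 182  97  76  77 103 177 141  92]
 [183 183 182 126  70  74 126 143 110  84]
 [183 182 181 136  88  93 129 136 119  81]
 [181 161 140 132 128 153 178 160 145  85]
 [151 121 119  93  67  79 133 180 178 129]]
```

```bash
python3 -m jog '0.01 -0.06 0 0.002 0 0.006 1;0.02 -0.12 0 0.003 0 0.013 1;0.025 -0.177 0 0.005 0 0.019 1;0.022 -0.178 0 0.005 0 0.019 1;0.018 -0.178 0.002 0.005 0 0.019 1' && python3 -m jog '0.015 -0.18 0.003 0.005 0 0.019 1;0.011 -0.18 0.004 0.005 0 0.019 1;0.008 -0.18 0.005 0.005 0 0.019 1;0.004 -0.18 0.006 0.005 0 0.019 1;0 -0.18 0.007 0.005 0 0.019 1' && python3 -m jog '-0.003 -0.18 0.008 0.005 0 0.019 1;-0.007 -0.18 0.009 0.005 0 0.019 1;-0.01 -0.18 0.01 0.005 0 0.019 1;-0.014 -0.18 0.011 0.005 0 0.019 1;-0.017 -0.178 0.011 0.005 0 0.019 1' && python3 -m jog '-0.021 -0.178 0.012 0.005 0 0.019 1;-0.025 -0.177 0.013 0.005 0 0.019 1;-0.028 -0.16 0.014 0.005 0 0.019 1;-0.03 -0.1 0.014 0.004 0 0.013 1;-0.02 -0.06 0.01 0.002 0 0.006 1'
python3 - <<'E'
from h import *
import h
b=(h._tp+[-90,14.4,52],h._tq);plan(*b,5)
print(hooknow()[0],hooknow()[1].as_euler("xyz",degrees=True))
c=(h._tp+[0,1,52],h._tq);plan(*c,8,*b)
E
```

```text
time: 18.9
tool_pos: [416.4, 110.5, 511.6]
tcp_rot: [-179.8, 14.8, -172.1]
ft_force: [0.5, -0.4, -1.4]
finger_gap: 8.4
grip_force: 49.5
time: 19.52
tool_pos: [422.1, 20.6, 508.4]
tcp_rot: [-179.9, 14.9, -178.0]
ft_force: [-0.9, -0.4, -1.0]
finger_gap: 7.8
grip_force: 49.4
time: 20.15
tool_pos: [427.8, -69.2, 505.2]
tcp_rot: [-179.9, 14.9, 176.1]
ft_force: [0.0, 0.1, -1.9]
finger_gap: 8.2
grip_force: 49.5
time: 20.78
tool_pos: [435.1, -137.2, 502.4]
tcp_rot: [-179.8, 14.9, 171.5]
ft_force: [0.6, 0.7, -1.5]
finger_gap: 8.4
grip_force: 49.5
dist [ -2.6   3.5 -48.9] turn [-0.2 -0.   0.1] rows 5
0.031 0.006 0.093 -0.001 -0.000 0.000
0.031 0.006 0.093 -0.001 -0.000 0.000
0.031 0.006 0.093 -0.001 -0.000 0.000
0.031 0.006 0.093 -0.001 -0.000 0.000
0.031 0.006 0.093 -0.001 -0.000 0.000
[ 495.52059152 -146.76216646  395.84909452] [-0.15976957  0.04016237 -8.58342867]
dist [ 90.  -13.4   0. ] turn [0. 0. 0.] rows 8
-0.110 0.000 0.029 0.000 0.000 0.000
-0.110 0.000 0.029 0.000 0.000 0.000
-0.110 0.000 0.029 0.000 0.000 0.000
-0.110 0.000 0.029 0.000 0.000 0.000
-0.110 0.000 0.029 0.000 0.000 0.000
-0.110 0.000 0.029 0.000 0.000 0.000
-0.110 0.000 0.029 0.000 0.000 0.000
-0.110 0.000 0.029 0.000 0.000 0.000
```

```bash
python3 -m jog '0.031 0.006 0.093 0 0 0 1;0.031 0.006 0.093 0 0 0 1;0.031 0.006 0.093 0 0 0 1;0.031 0.006 0.093 0 0 0 1;0.031 0.006 0.093 0 0 0 1' && python3 -m jog '0 0 0 0 0 0 1;0 0 0 0 0 0 1;-0.06 0 0.016 0 0 0 1;-0.11 0 0.029 0 0 0 1;-0.11 0 0.029 0 0 0 1' && python3 -m jog '-0.11 0 0.029 0 0 0 1;-0.11 0 0.029 0 0 0 1;-0.11 0 0.029 0 0 0 1;-0.11 0 0.029 0 0 0 1;-0.11 0 0.029 0 0 0 1' && python3 -m jog '-0.05 0 0.013 0 0 0 1;0 0 0 0 0 0 1;0 0 0 0 0 0 1;0 0 0 0 0 0 1'
python3 - <<'E'
from h import *
import h
p,q=pose();plan(h._tp,h._tq,5)
print(hooknow()[0],hooknow()[1].as_euler("xyz",degrees=True))
E
```

```text
time: 21.4
tool_pos: [432.4, -133.0, 452.8]
tcp_rot: [-179.8, 14.9, 171.5]
ft_force: [0.8, 0.7, -1.5]
finger_gap: 8.4
grip_force: 49.6
time: 22.02
tool_pos: [462.1, -137.7, 453.7]
tcp_rot: [-179.8, 14.9, 171.5]
ft_force: [-0.0, 0.0, -1.3]
finger_gap: 8.2
grip_force: 49.6
time: 22.65
tool_pos: [518.2, -146.1, 453.7]
tcp_rot: [-179.8, 14.9, 171.5]
ft_force: [0.0, -0.1, -1.6]
finger_gap: 8.6
grip_force: 49.6
time: 23.15
tool_pos: [522.3, -146.7, 453.8]
tcp_rot: [-179.8, 14.9, 171.5]
ft_force: [0.6, 0.2, -2.0]
finger_gap: 8.2
grip_force: 49.6
dist [  0.2  -1.4 -52.3] turn [-0.1 -0.   0.1] rows 5
0.026 -0.002 0.101 -0.000 -0.000 0.000
0.026 -0.002 0.101 -0.000 -0.000 0.000
0.026 -0.002 0.101 -0.000 -0.000 0.000
0.026 -0.003 0.101 -0.000 -0.000 0.000
0.026 -0.003 0.101 -0.000 -0.000 0.000
[ 582.70201238 -156.23319029  347.23344869] [-0.16409838  0.03176536 -8.52422277]
```

```bash
python3 -m jog '0.015 0 0.06 0 0 0 1;0.026 0 0.1 0 0 0 1;0.026 0 0.1 0 0 0 1;0.026 0 0.1 0 0 0 1;0.02 0 0.077 0 0 0 1' && python3 -m jog '0 0 0 0 0 0 1;0 0 0 0 0 0 1;0.01 0 0.039 0 0 0 1;0 0 0 0 0 0 1;0 0 0 0 0 0 1'&& python3 -m jog '0.005 0 0.019 0 0 0 1;0 0 0 0 0 0 1;0 0 0 0 0 0 1'&& python3 -m jog '0.005 0 0.019 0 0 0 1;0 0 0 0 0 0 1;0 0 0 0 0 0 1'
```

```text
time: 23.78
tool_pos: [522.6, -146.9, 407.3]
tcp_rot: [-179.8, 14.8, 171.5]
ft_force: [-0.5, -1.4, -1.3]
finger_gap: 8.3
grip_force: 49.5
time: 24.4
tool_pos: [522.8, -146.9, 404.6]
tcp_rot: [-179.8, 14.9, 171.5]
ft_force: [0.1, -0.2, -0.9]
finger_gap: 8.1
grip_force: 49.5
time: 24.78
tool_pos: [522.8, -146.9, 402.5]
tcp_rot: [-179.8, 14.9, 171.5]
ft_force: [0.3, 0.5, -1.3]
finger_gap: 8.1
grip_force: 49.5
time: 25.15
tool_pos: [523.0, -147.0, 401.4]
tcp_rot: [-179.8, 14.9, 171.5]
ft_force: [-0.9, 1.0, 4.4]
finger_gap: 8.3
grip_force: 50.4
```

The hook is seated on the bar: the force swings from -1.3 to +4.4 N. One check picture before release.

Run:
```python
from h import *
W=snapshot("wrist")["img"][:,:,::-1];S=snapshot("scene")["img"][:,:,::-1]
a=cv2.resize(W[120:400,200:440],(480,560),interpolation=2);b=cv2.resize(S[130:310,285:385],(311,560),interpolation=2)
cv2.imwrite("pics/fin.png",np.hstack([a,b]))
```

```text
(no output)
```

View pics/fin.png

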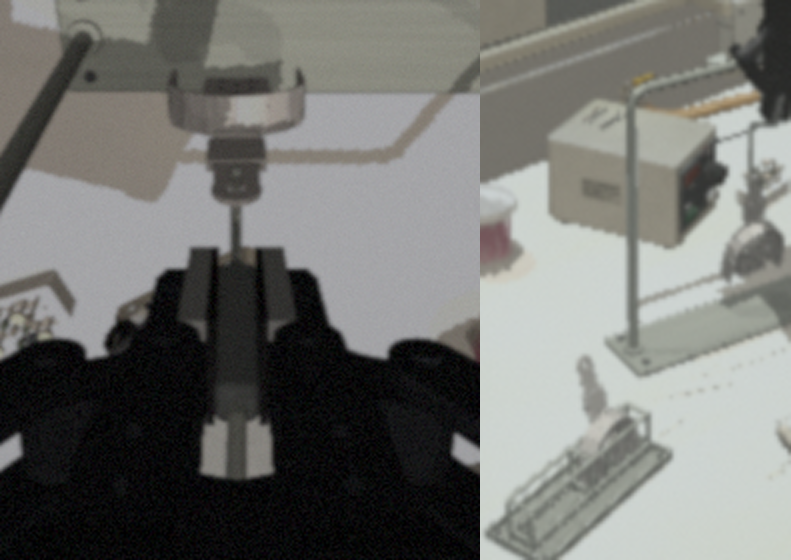

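The tray with the closed palate hangs on the hook at the rail (wrist crop (237,180)), and the lower tray still stands in its bay. Release and retreat.

```bash
python3 -m jog '-0.002 0 -0.008 0 0 0 1;0 0 0 0 0 0 0.8;0 0 0 0 0 0 0.6;0 0 0 0 0 0 0.3;0 0 0 0 0 0 0' && python3 -m jog '0 0 0 0 0 0 0;0 0 0 0 0 0 0;0 0 -0.1 0 0 0 0;0 0 -0.2 0 0 0 0;0 0 -0.3 0 0 0 0' && python3 -m jog '0 0 -0.3 0 0 0 0;0 0 -0.3 0 0 0 0;0.3 0 0 0 0 0 0;0 0 0 0 0 0 0' && python3 -m jog '0 0 0 0 0 0 0;0 0 0 0 0 0 0;0 0 0 0 0 0 0;0 0 0 0 0 0 0;0 0 0 0 0 0 0'
python3 - <<'E'
from h import *
S=snapshot("wrist");np.save("f1.npy",S,allow_pickle=True)
A=S["img"].astype(int)
import time
B=snapshot("wrist")["img"].astype(int);D=np.abs(A-B).sum(2);print("motion px",(D>90).sum())
x=np.array([.989,-.148,0]);o=np.array([583,-157.4,295])
for n,a in(("sleeve",(-21,-43)),("shank",(23,-110)),("handle",(14,-160)),("bg",(14,-110))):
    c=proj(S,o+x*a[0]+[0,0,a[1]]).astype(int);print(n,c,A[c[1],c[0]-8:c[0]+9:2].sum(1)//3 if 0<=c[1]<400 else None)
E
```

```text
time: 25.88
tool_pos: [522.7, -146.9, 401.0]
tcp_rot: [-179.8, 14.8, 171.5]
ft_force: [-0.2, 0.0, 0.5]
finger_gap: 42.4
grip_force: 0.0
time: 26.5
tool_pos: [507.2, -144.4, 459.8]
tcp_rot: [-179.9, 14.8, 171.5]
ft_force: [-0.6, -0.1, 0.7]
finger_gap: 42.7
grip_force: 0.0
time: 27.0
tool_pos: [462.6, -137.5, 510.6]
tcp_rot: [-179.8, 14.9, 171.5]
ft_force: [0.2, -1.4, 0.2]
finger_gap: 42.8
grip_force: 0.0
time: 27.62
tool_pos: [463.9, -137.8, 509.6]
tcp_rot: [-179.8, 14.9, 171.5]
ft_force: [-0.4, 0.1, 0.1]
finger_gap: 42.7
grip_force: 0.0
motion px 1
sleeve [317 239] [78 65 57 46 47 47 50 62 81]
shank [317 233] [165 154  92  46  46  44  44  72 132]
handle [317 201] [144  91  77  82  86  92  84  73  86]
bg [317 226] [165 159 107  48  45  47  43  84 155]
```

```bash
python3 -m jog '0 0 0 0 0 0 0;0 0 0 0 0 0 0;0 0 0 0 0 0 0;0 0 0 0 0 0 0;0 0 0 0 0 0 0' >/dev/null; python3 -c "
from h import *
A=np.load('f1.npy',allow_pickle=True).item()['img'].astype(int);print((np.abs(A-snapshot('wrist')['img'].astype(int)).sum(2)>90).sum());print(hand_in())"
```

```text
20
the job is handed in; nothing more can be done
None
```

The hook is back on the rail with the upper tray hanging from it by the hole in its handle; the lower tray is still in its bay, the gripper never touched the tray, and I handed the job in at about 28 s.

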